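Zero the contact gauge and hold its probe square on a polished specimen

ROBOT

A 6-joint arm with a two-finger parallel gripper is mounted at the origin on the work surface. World frame = base frame: x ahead of the robot, y to its left, z up, the work surface at z = 0. Lengths are in m, angles in rad, forces in N, time in s.
With the tool pointing down it reaches from about 0.4 to 0.925 m from the base axis. Payload 12.5 kg.
Tool frame: the origin (TCP) lies on the centre line of the jaws, within the pads' length; the fingertips stand 19 mm ahead of it and the grasp point (between the pads) is the TCP; z points along the fingers, x is the direction in which the jaws open and shut, and the axes are right-handed (so a half turn about z gives the same grasp; the last joint's range is limited). The gripper opens to 95 mm and grips with 3 to 60 N. Pads are 20 mm wide; open, the fingers measure 119 mm over their backs; the gripper's body (75 mm by 180 mm) begins 59 mm behind the grasp point.
Start: joints at [1.222, 0.491, 1.559, -0, 1.092, -0.106], TCP at [0.15, 0.607, 0.234] pointing down, gripper open.
Joint ranges: [-3.1, 3.1], [-0.84, 2.19], [0.05, 2.79], [-1.13, 4.28], [0.06, 2.93], [-2.69, 2.69]. Speed limits (rad/s): [2.22, 2.22, 2.79, 3.14, 3.14, 3.14].

INTERFACE

Orientations are given as [roll, pitch, yaw] about the fixed x, y, z axes, in that order (R = Rz(yaw) Ry(pitch) Rx(roll)).
In Python, from workcell import robot gives the robot as it stands. Calls block until the motion is done:
- robot.reach(position, orientation): joint-space move of the TCP to a pose.
- robot.servo_line(position, rot=None, max_speed=0.15): straight line of the TCP; rot=None keeps the orientation; max_speed is the mean speed in m/s.
- robot.movej(angles): joint-space move.
- robot.command_gripper(opening): finger opening in m; the grip force is fixed at half the most; returns when the fingers have stopped.
- robot.sleep(seconds).
- robot.inverse_kinematics(position, orientation): joint angles nearest the present ones, or None.
- robot.get_obs(): the state.
- robot.grab_frame(name): name is "side" or "top" or "wrist"; returns the picture (420x560x3 uint8, red, green, blue); there is no depth.
- robot.calibration(name): a dict with "fovy" (degrees; the focal length in pixels is half the picture's height over the tangent of half this angle, whatever the lens; pixels are square), "cx", "cy" (the principal point, pixels), "dist" ([k1, k2, p1, p2, k3] as OpenCV has them; the pictures are not rectified), "R" (3x3) and "t" (3): a world point X has camera coordinates R X + t; the wrist camera has in their place "hand_eye" (4x4, takes a point from camera to tool coordinates, whose origin is the TCP and whose axes are the tool frame's). Camera axes: x right, y down, z forward; pixel columns grow to the right and rows downward; lengths in m; the calibration is good to about 2 mm. A picture is of the moment at which its call begins: read the wrist's pose just before it. calibration takes no time and is no camera call.
A pose or a line that the arm cannot do raises robot.Unreachable and nothing moves.
- robot.job_done(): hands the job in, once; it reports no verdict.
Trained networks look in the newest picture that a camera, given by its name, has taken for a name from the list of things; names that differ only in an ending like _2 or _b are one class to them, and where a whole thing is asked for, a point or a joint stands for the part that bears it (a point fixed in the world has none). Each returns a list of dicts, best first, with "p" (0 to 1); they miss things now and then, are a little off and sometimes report something else, mostly with a low value. They report only what shows in the picture. A call takes as long as a camera call. They do not tell look-alikes from the thing itself.
- robot.search_frame(camera, query): "box" ([centre column, centre row, width, height] in pixels, round what is visible of it).
The state is a dict: "clock": time; "joint_pos": joint angles; "qd": joint speeds; "tau": joint torques, N m; "tcp_pos": TCP position; "orientation": TCP orientation; "force": force on the tool from outside, world axes, zero at the start; "wrist_torque": the same for the moment, N m; "width": finger opening in m.
Only numpy, scipy, OpenCV 4.12 (cv2) and the standard library are available. Lean on these libraries where they do the work, as an engineer would, in place of code of your own. Each camera call takes 0.05 s, during which the arm holds its last target. There are 200 camera calls.

TASK

Turn the knob on the cream reader box until its red pointer stands at the green zero mark. Then lift the blue probe out of its grey stand and hold its brass nose inside the red ring on the polished specimen, square to the sloping face, pressing gently until the sprung nose is about half pushed in. Finish while still holding the probe there in the gripper, and leave the plate's tilt and the other things on the bench as they are.

Things in the scene. Friction and masses are not known exactly. Their poses are not given: they have to be found in the camera images.
- reader: cream reader box, 120 (x) x 100 (y) x 49 high, fixed to the bench; origin at the centre of its underside, z up. White dial, 92 across, on top; the green zero mark lies on the dial in the box's +x direction from the knob's axis. Yaw varies
- zero_knob (a joint): turn of the knob in rad about the upright axis, anticlockwise from above positive; 0 = the red pointer at the green mark. Starts between 0.5 and 1.3, stops at -2.2 and 2.2; stays where it is left, turns with about 0.04 N m
- knob_grip (a point): on the knob's upright axis, 25 mm above the knob's foot, 76 mm above the bench. The knob is a black upright bar 44 long, 14 wide, its top 11 mm above this point, 36 mm above its foot on the dial (foot: a thin disc 48 across, 3 high). This point's x axis runs along the bar to the end with the red pointer and turns with the knob; z up. Grip the bar across its 14 mm width
- probe_grip (a point): centre of the blue round grip (24 across, 62 long) of the loose probe, about 0.1 kg. z runs along the probe from its nose to its rear end; the rear end is 33 mm above this point. An orange collar, 36 across and 6 thick, has its top 33 mm below this point and rests on the stand's top; below it a steel body 22 across, 45 long, and then the brass nose. At first the probe stands upright, nose down, and its turn about its own axis does not matter
- nose_tip (a point): tip of the brass nose (8 across, rounded), 106 mm from probe_grip along the probe's -z when the nose is fully out; axes as the probe's
- nose (a joint): how far the sprung nose is pushed in, m: 0 fully out, 0.012 fully in (stop), about 0.006 half in. Spring of 200 N/m with 0.6 N at the start, so half in is about 1.8 N and fully in 3 N
- stand: grey block 80 x 80 x 85 high, fixed, with an upright hole 27 wide right through at its centre in which the probe hangs by its collar; origin at the centre of its underside. The nose leaves the hole once the probe is lifted 67 mm
- stage: grey stand with tilting aluminium plate carrying the specimen, base 110 (x) x 100 (y), fixed; origin at the centre of its underside, z up. The plate (94 x 78) slopes 15 to 30 degrees, down towards the stage's -x side, and is stiff enough to stay put under a light push
- spot (a point): centre of the red ring (20 mm across outside, 17 inside) in the middle of the polished top face of the brown disc-shaped specimen (60 across), 64 mm above the bench; z is square to the face, outward. Clips at the specimen's two y sides stay below the face
- plate_edge (a point): middle of the lower edge of the tilting plate, 47 mm from the spot along its -x and 18 mm below the face; the plate's tilt is to be left as it is
- jar_a: amber glass specimen jar, 60 wide, 75 high, loose; leave it; origin at its underside
- jar_b: green glass specimen jar, 60 wide, 75 high, loose; leave it; origin at its underside
- slide_box: flat blue slide box, 100 x 170 x 35 high, loose; leave it; origin at its underside
- dish: white shallow dish, 90 wide, 16 high, loose; leave it; origin at its underside
- spare: terracotta-coloured spare specimen disc, 60 wide, 18 high, loose; leave it; origin at its underside
- brush: small brush lying down, loose; leave it; origin at its underside
- beaker: white plastic beaker, 58 wide, 70 high, loose; leave it; origin at its underside
Mind the look-alikes: they are no part of the job. There is more than one size of the part that bears probe_grip; the job needs the middle-sized. What is shaped like the reader but turquoise is not meant.

How it is judged:
By the outcome, as a careful person would: the job done as asked, in the order asked, and still so for the second after the job is handed in, while the arm keeps its last pose, push and grip.
It also fails if it takes over 54 s, if anything falls off the work surface, if the arm or the gripper's body presses on something with over 40 N, if the wrist force passes 120 N, or if a joint passes its speed limit or range.

## Working session

There is one attempt and no reset: what is moved stays moved. The work goes in short steps, each a Python script; the robot and the scene stay as the last script left them, time stands still between calls to the robot, and variables do not carry over. Pictures are saved under pics/ and viewed, about 8 in all and at most 12, crops included, and the job is handed in when it is done.

```bash
mkdir -p pics; ls; cat > h.py <<'E'
import numpy as np, cv2
from workcell import robot
from scipy.spatial.transform import Rotation as Ro
def save(name,fn,crop=None,s=1):
    im=robot.grab_frame(name); 
    if crop: a,b,c,d=crop; im=im[b:d,a:c]
    if s!=1: im=cv2.resize(im,None,fx=s,fy=s,interpolation=cv2.INTER_CUBIC)
    cv2.imwrite('pics/'+fn,im[:,:,::-1]); return im
def cam(name,obs=None):
    c=robot.calibration(name); f=210/np.tan(np.radians(c['fovy'])/2)
    K=np.array([[f,0,c['cx']],[0,f,c['cy']],[0,0,1]]); D=np.array(c['dist'],float)
    if 'R' in c: return K,D,np.array(c['R']),np.array(c['t'])
    o=obs or robot.get_obs(); T=np.eye(4); T[:3,:3]=Ro.from_euler('xyz',o['orientation']).as_matrix(); T[:3,3]=o['tcp_pos']
    M=np.linalg.inv(T@np.array(c['hand_eye'])); return K,D,M[:3,:3],M[:3,3]
def atz(C,uv,z):
    K,D,R,t=C; p=cv2.undistortPoints(np.array([[uv]],float),K,D).ravel()
    d=R.T@np.array([p[0],p[1],1]); o=-R.T@t; return o+d*(z-o[2])/d[2]
def proj(C,X):
    K,D,R,t=C; return cv2.projectPoints(np.atleast_2d(np.array(X,float)),cv2.Rodrigues(R)[0],t,K,D)[0].reshape(-1,2)
E
python3 - <<'E'
from h import *
a=save('top','top.png');b=save('side','side.png')
for c in('top','side'):
    C=cam(c);print(c,(-C[2].T@C[3]).round(3),C[2].round(2).tolist(),C[0][0,0])
    for q in('reader','knob_grip','probe_grip','stand','stage','spot'):
        print(q,[(np.round(d['box']).astype(int).tolist(),round(d['p'],2)) for d in robot.search_frame(c,q)])
o=robot.get_obs();print(o)
E
```

```text
pics
top [0.354 0.021 1.378] [[-0.03, -1.0, 0.01], [-0.99, 0.03, -0.15], [0.15, -0.01, -0.99]] 467.21971488410264
reader [([376, 233, 40, 45], 0.86), ([373, 297, 46, 54], 0.75)]
knob_grip [([219, 153, 21, 29], 0.72), ([378, 234, 18, 18], 0.49)]
probe_grip [([132, 231, 26, 18], 0.69), ([327, 256, 22, 20], 0.67), ([188, 259, 12, 11], 0.47), ([174, 222, 18, 12], 0.45), ([175, 225, 39, 32], 0.45)]
stand [([175, 223, 38, 34], 0.88), ([278, 137, 52, 36], 0.58), ([219, 153, 20, 26], 0.56), ([378, 235, 18, 18], 0.45)]
stage [([278, 210, 44, 44], 0.56), ([122, 207, 29, 65], 0.56)]
spot [([276, 208, 29, 37], 0.82)]
side [-0.143 -0.724  0.886] [[0.75, -0.66, 0.02], [-0.4, -0.47, -0.79], [0.53, 0.58, -0.62]] 521.0223647642135
reader [([342, 320, 71, 60], 0.76), ([276, 360, 70, 64], 0.67)]
knob_grip [([345, 306, 20, 29], 0.83), ([276, 348, 30, 23], 0.83)]
probe_grip [([204, 163, 15, 34], 0.84), ([180, 199, 10, 22], 0.76), ([173, 155, 20, 58], 0.65)]
stand [([204, 184, 39, 48], 0.67)]
stage [([281, 237, 56, 56], 0.85)]
spot [([285, 231, 41, 38], 0.86), ([205, 164, 11, 26], 0.65), ([444, 340, 31, 44], 0.33)]
{'clock': 0.7, 'joint_pos': array([ 1.22238182e+00,  4.90836323e-01,  1.55887881e+00, -4.05003541e-06,
        1.09170224e+00, -1.05600052e-01]), 'qd': array([ 0.00117575, -0.00027186, -0.00099396,  0.00060054, -0.00046632,
       -0.00046908]), 'tau': array([-9.09368555e-04, -6.12328076e+01, -2.58410704e+01,  6.92229252e-02,
        4.44262172e-02,  5.73584018e-06]), 'tcp_pos': array([0.15025886, 0.60669249, 0.23370783]), 'orientation': array([ 3.14157060e+00, -1.73923188e-04,  1.32798374e+00]), 'force': array([-0.07220902,  0.43050546, -0.67715433]), 'wrist_torque': array([-0.05914118, -0.02791361, -0.00967649]), 'width': 0.09521110529517482}
```

View pics/top.png

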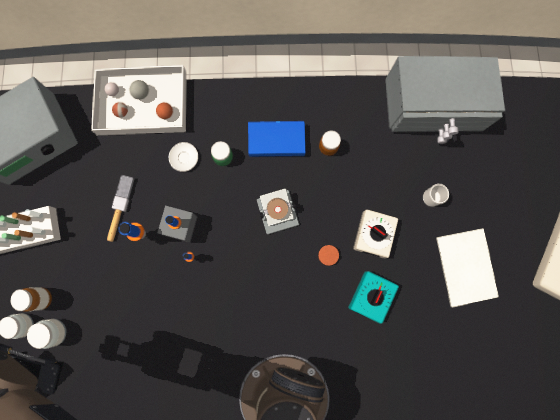

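View pics/side.png

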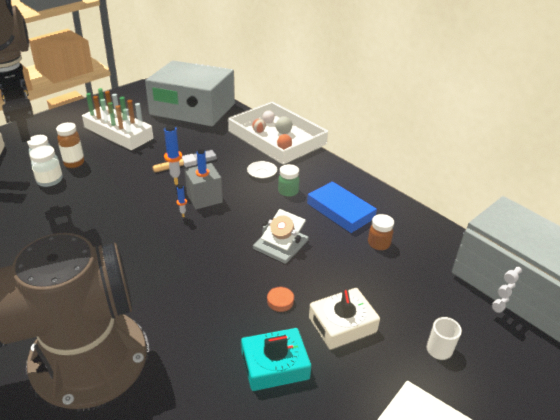

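The top view shows:
- **Readers:** cream one at (377,234), turquoise look-alike at (373,297). The cream one is meant.
- **Probes:** one in the grey stand at (175,223), a large one at (132,231) and a small one at (188,259). The middle-sized one is in the stand.
- **Stage:** at (278,210).

Next I go above the reader for a close look.

```bash
python3 - <<'E'
from h import *
C=cam('top')
for n,uv,z in(('reader',(377,234),.06),('probe',(173,222),.15),('stand',(177,223),.085),('spot',(277.5,209),.064),('big',(126,229),.1),('small',(188,258),.08)): print(n,atz(C,uv,z).round(3))
he=np.array(robot.calibration('wrist')['hand_eye']);print(he.round(3).tolist(),cam('wrist')[0])
p=atz(C,(377,234),.06)
q=np.array([p[0],p[1],.30])
for yaw in (0,1.57,-1.57,3.14):print(yaw,robot.inverse_kinematics(q,[np.pi,0,yaw]))
robot.reach(q,[np.pi,0,np.arctan2(p[1],p[0])])
o=robot.get_obs();print(o['tcp_pos'],o['orientation'],o['clock'],o['joint_pos'].round(2),o['force'])
save('wrist','w1.png')
E
```

```text
reader [ 0.462 -0.279  0.06 ]
probe [0.502 0.283 0.15 ]
stand [0.507 0.285 0.085]
spot [0.541 0.003 0.064]
big [0.492 0.426 0.1  ]
small [0.409 0.256 0.08 ]
[[1.0, -0.001, 0.0, -0.001], [0.001, 0.963, 0.268, -0.076], [-0.001, -0.268, 0.963, -0.151], [0.0, 0.0, 0.0, 1.0]] [[305.84998198   0.         281.80275432]
 [  0.         305.84998198 209.76081071]
 [  0.           0.           1.        ]]
0 [-6.65344849e-01  3.04053971e-01  1.67774749e+00 -4.44089210e-16
  1.15979119e+00 -6.65344849e-01]
1.57 [-0.66534485  0.30405397  1.67774749  0.          1.15979119 -2.23534485]
-1.57 [-6.65344849e-01  3.04053971e-01  1.67774749e+00 -4.44089210e-16
  1.15979119e+00  9.04655151e-01]
3.14 [-0.66534485  0.30405397  1.67774749  0.          1.15979119  2.47784046]
[ 0.4620251  -0.27809778  0.29995574] [-3.14149122e+00  1.12535018e-04 -5.41899861e-01] 3.9833 [-0.66  0.3   1.68  0.    1.16 -0.12] [ 0.33005354 -0.0518621   0.01003259]
```

View pics/w1.png

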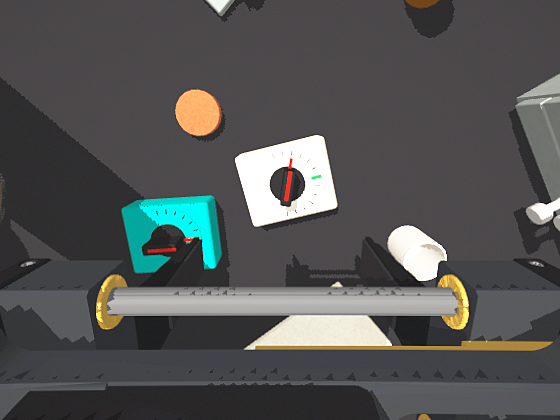

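The cream reader is at (287,182) in the wrist view. Its red pointer points up the picture and the green mark is at (316,177). I rectify the view onto the bench frame to get numbers.

```bash
cat >> h.py <<'E'
def rect(im,C,x0,y0,w,z,n=500):
    "top-down picture of plane z: column -> x, row -> y (up +y)"
    g=(np.arange(n)+.5)/n*w-w/2; X,Y=np.meshgrid(x0+g,y0-g)
    m=proj(C,np.c_[X.ravel(),Y.ravel(),np.full(X.size,z)]).astype(np.float32).reshape(n,n,2)
    return cv2.remap(im,m[...,0],m[...,1],cv2.INTER_LINEAR)
def pix2(xy,x0,y0,w,n=500): xy=np.asarray(xy,float); return np.array([x0,y0])+((xy+.5)/n*w-w/2)*[1,-1]
def reader(im,C,x0,y0,w=.18):
    out={}
    r=rect(im,C,x0,y0,w,.049); h=cv2.cvtColor(r,cv2.COLOR_RGB2HSV)
    m=((h[...,2]>150)).astype(np.uint8)
    cs=max(cv2.findContours(m,0,2)[0],key=cv2.contourArea); b=cv2.minAreaRect(cv2.convexHull(cs))
    out['box']=(pix2(b[0],x0,y0,w).round(4),np.round(np.array(b[1])/500*w,4),b[2])
    g=(h[...,0]>45)&(h[...,0]<80)&(h[...,1]>120)&(h[...,2]>80); yx=np.argwhere(g).mean(0); out['green']=pix2(yx[::-1],x0,y0,w).round(4)
    r2=rect(im,C,x0,y0,w,.087);h2=cv2.cvtColor(r2,cv2.COLOR_RGB2HSV)
    k=(((h2[...,0]<8)|(h2[...,0]>172))&(h2[...,1]>150)&(h2[...,2]>90)).astype(np.uint8)
    pts=np.argwhere(k)[:,::-1]; P=pix2(pts,x0,y0,w); c=P.mean(0); v=np.linalg.svd(P-c,full_matrices=False)[2][0]
    s=(P-c)@v; out['red']=(c.round(4),v.round(3),s.min().round(4),s.max().round(4)); return out,r,r2
E
python3 - <<'E'
from h import *
im=cv2.imread('pics/w1.png')[:,:,::-1].copy(); C=cam('wrist')
p=atz(C,(287,183),.06);print(p)
o,r,r2=reader(im,C,p[0],p[1]);print(o,np.linalg.norm(o['green']-o['box'][0]))
cv2.imwrite('pics/r.png',np.hstack([r,r2])[:,:,::-1][::1,::1]); cv2.imwrite('pics/r.png',cv2.resize(np.hstack([r,r2])[:,:,::-1],(800,400)))
E
```

```text
[ 0.46888169 -0.27987573  0.06      ]
{'box': (array([ 0.4682, -0.28  ]), array([0.1196, 0.102 ]), 17.294254302978516), 'green': array([ 0.505 , -0.2941]), 'red': (array([ 0.4724, -0.2758]), array([-0.613, -0.79 ]), np.float64(-0.0294), np.float64(0.0229))} 0.03940875537237885
```

View pics/r.png

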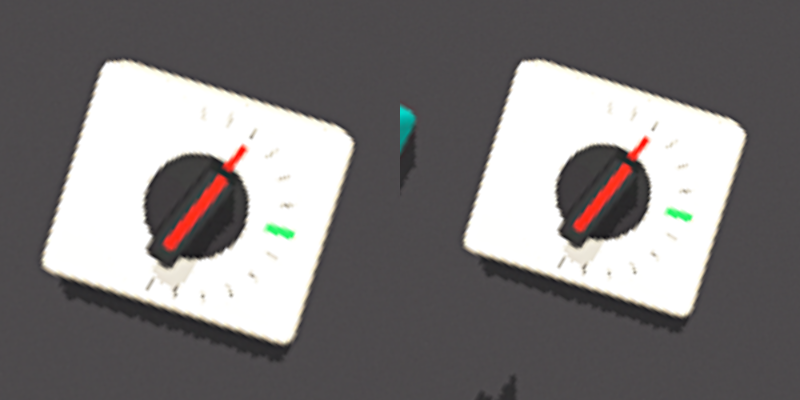

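The knob axis is at about (0.469, -0.281). Zero lies at about -18° and the bar stands at about +48.5°, so the knob reads about 1.16 rad. I grip across the bar and turn it by joint 6.

```bash
python3 - <<'E'
from h import *
xy=[.469,-.281]; r=np.radians
robot.reach([*xy,.15],[np.pi,0,r(-41.5)])
robot.servo_line([*xy,.079]); robot.command_gripper(.0)
o=robot.get_obs();print('grip',o['width'],o['force'].round(1),o['tcp_pos'],o['clock'])
q=np.array(o['joint_pos']); q[5]+=r(66.5); robot.movej(q)
o=robot.get_obs();print(o['force'].round(1),o['wrist_torque'].round(2),o['orientation'])
robot.command_gripper(.05)
robot.servo_line([*xy,.2],max_speed=.2)
C=cam('wrist');im=save('wrist','w2.png')
out,a,b=reader(im,C,.469,-.281);print(out,robot.get_obs()['clock'])
cv2.imwrite('pics/r2.png',cv2.resize(np.hstack([a,b])[:,:,::-1],(800,400)))
E
```

```text
grip 0.013772744627465059 [-2.   5.5  3.6] [ 0.46863335 -0.28045422  0.07895163] 6.5417
[-0.1 -5.2 -1.3] [-0.91  0.43 -0.04] [-3.14118197e+00 -7.61951251e-04 -1.88502765e+00]
{'box': (array([ 0.4693, -0.2823]), array([0.1203, 0.0986]), 17.386972427368164), 'green': array([ 0.5057, -0.2942]), 'red': (array([ 0.476 , -0.2848]), array([ 0.951, -0.309]), np.float64(-0.0236), np.float64(0.0305))} 9.225
```

View pics/r2.png

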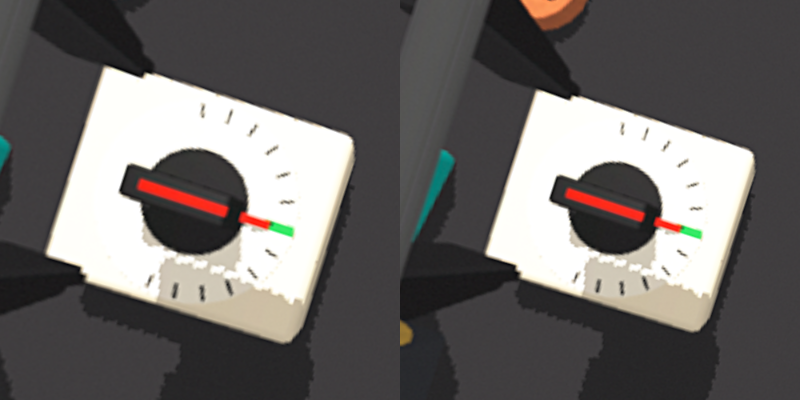

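The pointer now meets the green mark: bar at -18.0°, box at -17.4°, within about 1°. Next I look at the stage from above and obliquely.

```bash
python3 - <<'E'
from h import *
import pickle
V=[]
def look(p,rot,fn):
    robot.reach(p,rot); C=cam('wrist'); im=save('wrist',fn); V.append((im,C)); o=robot.get_obs(); print(o['clock'],o['tcp_pos'].round(3))
look([.541,.003,.26],[np.pi,0,0],'s1.png')
# oblique: lean tool about world x so camera looks from -y side
for a in (np.pi-.5,np.pi+.5):
    q=robot.inverse_kinematics([.541,.0,.26],[a,0,0]); print(a,q, cam('wrist')[2][2])
pickle.dump(V,open('V.pkl','wb'))
im,C=V[0]
cv2.imwrite('pics/s1r.png',cv2.resize(np.hstack([im[60:340,130:430],]),None,fx=2,fy=2)[:,:,::-1])
for q in('stage','spot'):print(q,[(np.round(d['box']).tolist(),round(d['p'],2)) for d in robot.search_frame('wrist',q)])
E
```

```text
10.4917 [0.541 0.002 0.259]
2.641592653589793 [ 0.10129876  0.39581699  1.73924282 -0.55606459  1.12812046  0.3754943 ] [-0.00137949 -0.26737009 -0.96359293]
3.641592653589793 [-0.33958949  0.39581699  1.73924282  0.50026365  1.22984414 -0.56350055] [-0.00137949 -0.26737009 -0.96359293]
stage [([284.0, 181.0, 105.0, 98.0], 0.77)]
spot [([293.0, 184.0, 85.0, 78.0], 0.76)]
```

View pics/s1r.png

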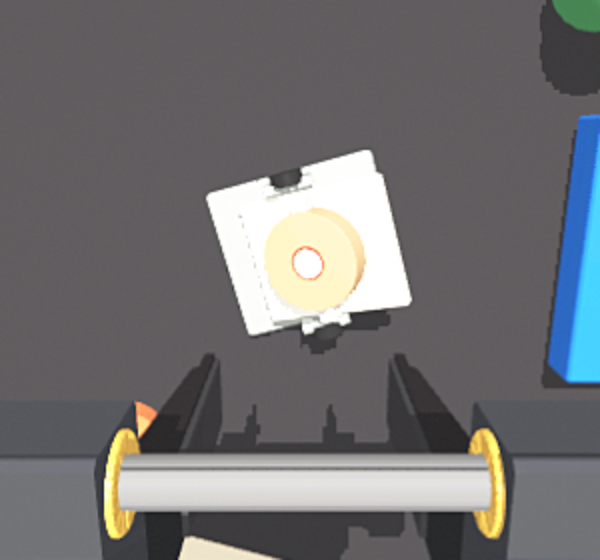

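The picture shows the face with the red ring at about (308,263) in the crop. The disc's side shows on the right, so it slopes down towards the left (-x), and the stage yaw is about +15°. I take one oblique view along the stage's y to get the tilt.

```bash
python3 - <<'E'
from h import *
import pickle
V=pickle.load(open('V.pkl','rb'))
c0=(130+308/2,60+263/2); S=atz(V[0][1],c0,.064);print('spot',S)
he=np.array(robot.calibration('wrist')['hand_eye'])
for a in(.7,.6,.5,.4):
    rot=[np.pi-a,0,.27]; R=Ro.from_euler('xyz',rot).as_matrix()
    T=S-R@(he@[0,-.01,.25,1])[:3]; q=robot.inverse_kinematics(T,rot); print(a,T,q)
    if q is not None and T[2]>.12: break
robot.reach(T,rot); C=cam('wrist'); im=save('wrist','s2.png'); V.append((im,C)); print(robot.get_obs()['clock'],proj(C,S))
pickle.dump(V,open('V.pkl','wb'))
cv2.imwrite('pics/s2r.png',cv2.resize(im[90:300,130:430],None,fx=2.6,fy=2.6,interpolation=2)[:,:,::-1])
E
```

```text
spot [0.54292598 0.00290636 0.064     ]
0.7 [0.53083648 0.04797981 0.14629129] [ 0.27314869  0.55998464  1.93584928 -0.94874803  0.91522096  0.70874079]
11.55 [[282.0598579  197.74581477]]
```

View pics/s2r.png

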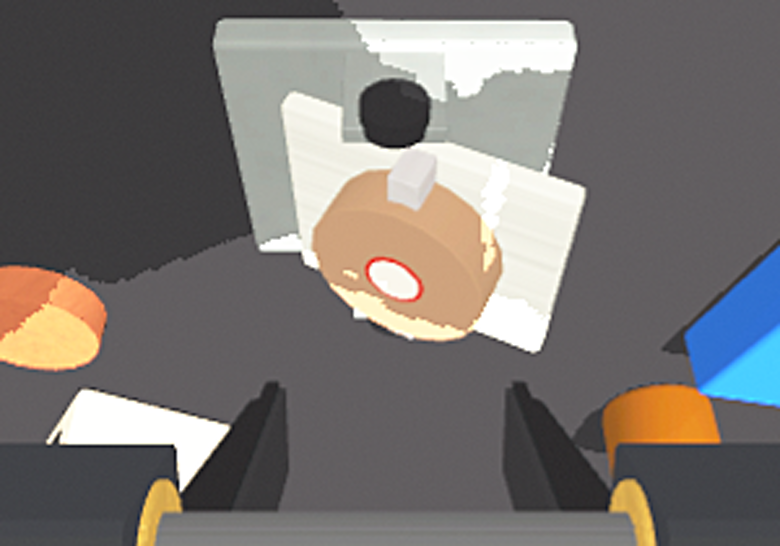

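The oblique view, in crop pixels, shows the ring at (394,279) and plate corners at (290,93), (585,187) and (545,352). I fit yaw and tilt and check them with an overlay.

```bash
cat > fit.py <<'E'
from h import *
import pickle
from scipy.optimize import least_squares
V=pickle.load(open('V.pkl','rb'))
f=lambda x,y:(x/2.6+130-.3,y/2.6+90-.3)
def red(im):
    h=cv2.cvtColor(im,cv2.COLOR_RGB2HSV); m=((h[...,0]<6)|(h[...,0]>174))&(h[...,1]>130); m[:130]=0;m[260:]=0;m[:,:250]=0;m[:,330:]=0
    p=np.argwhere(m)[:,::-1].astype(np.float32); return cv2.fitEllipse(p)
e=red(V[1][0]);e1=red(V[0][0]);print(e,e1)
def Rm(yaw,t): return Ro.from_euler('ZY',[yaw,-t]).as_matrix()  # x axis rises with +x
obs=[(1,[-.047,.039],f(290,93)),(1,[.047,.039],f(585,187)),(1,[.047,-.039],f(545,352))]
def res(v):
    R=Rm(v[2],v[3]); S=np.array([v[0],v[1],.064]); r=[]
    for i,p,uv in obs: r+=list(proj(V[i][1],S+R@[*p,-v[4]])[0]-uv)
    r+=list(proj(V[1][1],S)[0]-e[0]); r+=list(proj(V[0][1],S)[0]-e1[0]); return r
s=least_squares(res,[.543,.003,.26,.35,.015]);print(s.x,np.degrees(s.x[2:4]),np.round(s.fun,1))
np.save('spot.npy',s.x)
R=Rm(*s.x[2:4]);S=np.array([*s.x[:2],.064]);print('n',R[:,2])
a=np.linspace(0,2*np.pi,60);out=[]
for (im,C),(x,y) in zip(V,((180,90),(190,110))):
    im=cv2.resize(im[y:y+150,x:x+200],None,fx=2*1.95,fy=2*1.95,interpolation=2)
    for r,z in((.03,0),(.009,0)):
        P=proj(C,S+(R@np.c_[r*np.cos(a),r*np.sin(a),a*0+z].T).T)
        cv2.polylines(im,[np.int32((P-[x,y]+.5)*3.9)],True,(0,0,255),1)
    P=proj(C,S+(R@np.array([[i*.047,j*.039,-s.x[4]] for i,j in((-1,-1),(1,-1),(1,1),(-1,1))]).T).T)
    cv2.polylines(im,[np.int32((P-[x,y]+.5)*3.9)],True,(255,0,255),1)
    out.append(im)
cv2.imwrite('pics/ov.png',cv2.resize(np.vstack(out),None,fx=.51,fy=.51,interpolation=3)[:,:,::-1] if 0 else np.hstack(out)[:,:,::-1][:, :][::1])
o=np.hstack([i[:, 150:545] for i in out]); cv2.imwrite('pics/ov.png',o[:,:,::-1]); print(o.shape)
E
python3 fit.py
```

```text
((281.0567321777344, 197.13026428222656), (13.080376625061035, 23.11406135559082), 120.10372161865234) ((283.4898986816406, 191.2642822265625), (13.800728797912598, 15.970370292663574), 145.79356384277344)
[0.54213359 0.00354981 0.29286945 0.48004821 0.02330173] [16.78018337 27.50473652] [-0.4 -0.5 -0.2  2.3  0.6 -2.4  0.3  0.  -0.2 -0.3]
n [-0.44215729 -0.13332831  0.88697266]
(585, 790, 3)
```

View pics/ov.png

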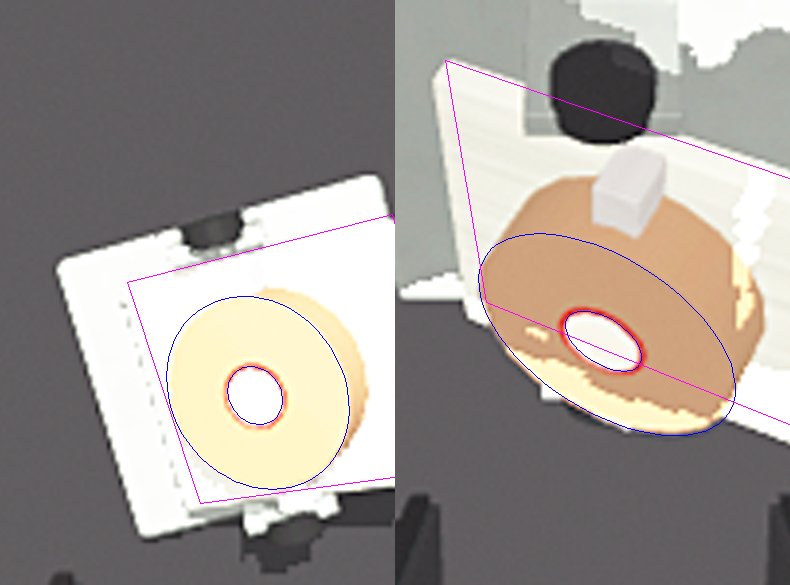

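The overlay's rim and ring agree in both views: spot at (0.542, 0.0035, 0.064), yaw 16.8°, tilt 27.5°. Next I look closely at the probe in the stand.

```bash
python3 - <<'E'
from h import *
import pickle
robot.reach([.503,.284,.30],[np.pi,0,0]); C=cam('wrist'); im=save('wrist','p1.png'); pickle.dump((im,C),open('P.pkl','wb'))
print(robot.get_obs()['clock'])
for q in('probe_grip','stand'):print(q,[(np.round(d['box']).tolist(),round(d['p'],2)) for d in robot.search_frame('wrist',q)])
print(proj(C,[[.503,.284,.157],[.503,.284,.091],[.503,.284,.085]]))
h=cv2.cvtColor(im,cv2.COLOR_RGB2HSV)
for nm,m in(('blue',(h[...,0]>105)&(h[...,0]<130)&(h[...,1]>140)),('orange',(h[...,0]>3)&(h[...,0]<18)&(h[...,1]>170))):
    n,l,st,ce=cv2.connectedComponentsWithStats(m.astype(np.uint8))
    print(nm,[(st[i].tolist(),ce[i].round(1).tolist()) for i in range(1,n) if st[i][4]>40])
cv2.imwrite('pics/p1r.png',cv2.resize(im[:280,140:440],None,fx=2.1,fy=2.1)[:,:,::-1])
E
```

```text
12.6917
probe_grip [([287.0, 183.0, 30.0, 38.0], 0.86), ([213.0, 203.0, 24.0, 24.0], 0.76), ([266.0, 75.0, 51.0, 62.0], 0.66)]
stand [([288.0, 177.0, 81.0, 83.0], 0.78)]
[[282.28829416 201.95520756]
 [282.22603138 188.46450609]
 [282.22142905 187.46706855]]
blue [([243, 42, 38, 18, 58], [261.8, 47.1]), ([241, 54, 40, 43, 461], [265.4, 84.5]), ([277, 173, 24, 31, 269], [287.6, 183.7]), ([201, 197, 22, 22, 195], [213.3, 204.8]), ([468, 316, 15, 33, 285], [474.9, 330.2])]
orange [([247, 84, 35, 22, 306], [264.9, 98.4]), ([528, 119, 32, 38, 355], [547.0, 136.7])]
```

View pics/p1r.png

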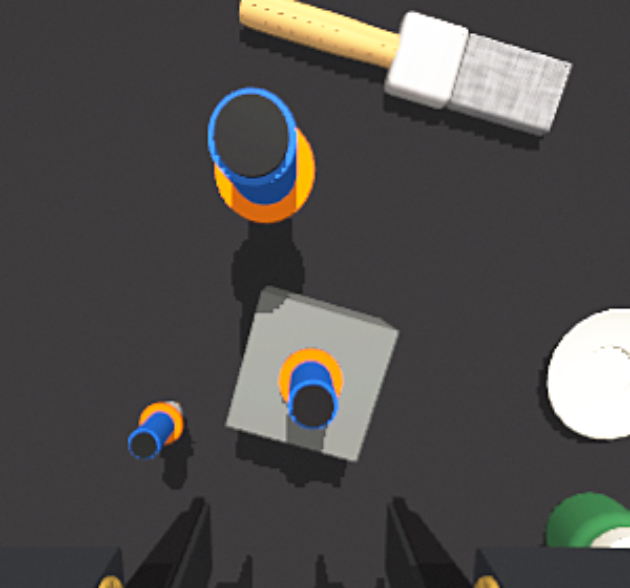

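There are three probes in crop pixels: large (252,135), small (145,440), and the one in the stand (313,404). The last is mid-sized and stands in the grey block, so it is the one meant. I grasp it and lift.

```bash
cat > go.py <<'E'
from h import *
x=np.load('spot.npy'); S=np.array([*x[:2],.064]); Rs=Ro.from_euler('ZY',[x[2],-x[3]]).as_matrix(); n=Rs[:,2]
def tool(phi):
    xa=np.array([np.cos(phi),np.sin(phi),0]); xa-=n*(xa@n); xa/=np.linalg.norm(xa); return np.c_[xa,np.cross(-n,xa),-n]
E
python3 - <<'E'
from go import *
import pickle
im,C=pickle.load(open('P.pkl','rb'))
a=atz(C,(140+313/2.1,404/2.1),.157);b=atz(C,(140+311/2.1,380/2.1),.091);print(a,b)
xy=(a[:2]+b[:2])/2
robot.reach([*xy,.22],[np.pi,0,0]);robot.command_gripper(.06)
robot.servo_line([*xy,.124]);robot.command_gripper(0)
o=robot.get_obs();print(o['width'],o['force'].round(1),o['tcp_pos'],o['clock'])
robot.servo_line([*xy,.25]);o=robot.get_obs();print(o['width'],o['force'].round(1),o['clock'])
for phi in np.radians([-60,-30,0,30,60,90]):
    e=Ro.from_matrix(tool(phi)).as_euler('xyz'); print(round(phi,2),[None if (q:=robot.inverse_kinematics(S+n*d,e)) is None else q.round(2) for d in(.15,.1)])
save('side','h1.png');save('wrist','h2.png')
s=cv2.imread('pics/h1.png')[80:330,120:400];w=cv2.imread('pics/h2.png')[:,90:470]
cv2.imwrite('pics/h.png',np.hstack([cv2.resize(s,(448,400)),cv2.resize(w,(352,400))]))
E
```

```text
[0.50962366 0.29364912 0.157     ] [0.50997488 0.29306895 0.091     ]
0.023118529697422674 [-0.  -0.6  1.7] [0.50982333 0.29337453 0.12411835] 15.1333
0.023758846893799097 [-0.3  1.5 -0.7] 16.125
-1.05 [array([-0.32,  0.23,  2.23,  0.78,  0.38,  0.06]), array([-0.28,  0.35,  2.23,  1.05,  0.29, -0.19])]
-0.52 [array([-0.32,  0.23,  2.23,  0.78,  0.38, -0.43]), array([-0.28,  0.35,  2.23,  1.05,  0.29, -0.68])]
0.0 [array([-0.32,  0.23,  2.23,  0.78,  0.38, -0.97]), array([-0.28,  0.35,  2.23,  1.05,  0.29, -1.23])]
0.52 [array([-0.32,  0.23,  2.23,  0.78,  0.38, -1.56]), array([-0.28,  0.35,  2.23,  1.05,  0.29, -1.81])]
1.05 [array([-0.32,  0.23,  2.23,  0.78,  0.38, -2.12]), array([-0.28,  0.35,  2.23,  1.05,  0.29, -2.37])]
1.57 [array([-0.32,  0.23,  2.23,  0.78,  0.38, -2.61]), None]
```

View pics/h.png

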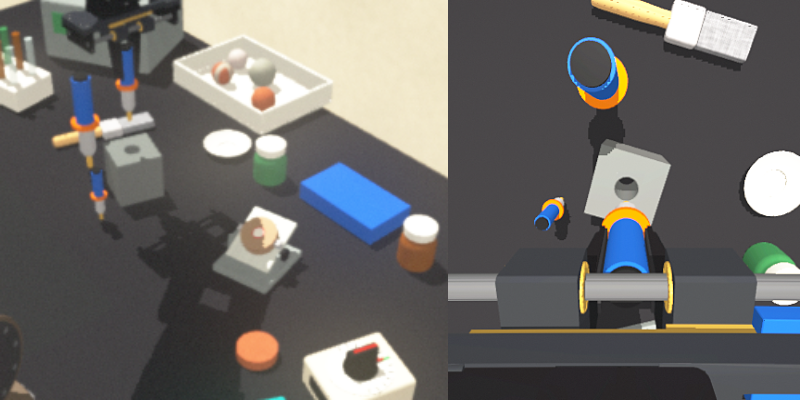

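The probe is held with its nose clear; the wrist view shows the empty hole at (626,187). Next I go to the hover pose over the spot and check.

```bash
python3 - <<'E'
from go import *
e=Ro.from_matrix(tool(-.52)).as_euler('xyz')
robot.reach(S+n*.16,e); robot.servo_line(S+n*.116,max_speed=.05)
o=robot.get_obs();print(o['tcp_pos'],S+n*.116,o['width'],o['clock'],o['joint_pos'].round(2))
C=cam('wrist');im=save('wrist','k1.png');Cs=cam('side');si=save('side','k2.png');Ct=cam('top');ti=save('top','k3.png')
T=np.array(o['tcp_pos']);R=Ro.from_euler('xyz',o['orientation']).as_matrix();tip=T+R[:,2]*.106
print('w',proj(C,[S,tip]),'s',proj(Cs,[S,tip]),'t',proj(Ct,[S,tip]))
def crop(im,c,r):
    x,y=np.int32(c); return cv2.resize(im[max(0,y-r):y+r,max(0,x-r):x+r],(266,400) if 0 else (266,266),interpolation=2)
cv2.imwrite('pics/k.png',np.hstack([cv2.resize(im[:400,80:480],(533,533)),np.vstack([cv2.resize(a,(266,266)) for a in(crop(si,proj(Cs,S)[0],40),crop(ti,proj(Ct,S)[0],40))])[:532] if 0 else np.vstack([crop(si,proj(Cs,S)[0],40),crop(ti,proj(Ct,S)[0],40),np.zeros((1,266,3),np.uint8)])])[:,:,::-1])
E
```

```text
[ 0.49087681 -0.01187298  0.16703927] [ 0.49084334 -0.01191627  0.16688883] 0.023260747350231595 18.4667 [-0.29  0.31  2.23  0.95  0.32 -0.59]
w [[281.68917881 210.10236717]
 [281.76087086 213.07949265]] s [[280.76042682 226.05479544]
 [279.89188811 224.20852614]] t [[277.22139631 208.70616417]
 [277.75451773 209.77150163]]
```

View pics/k.png

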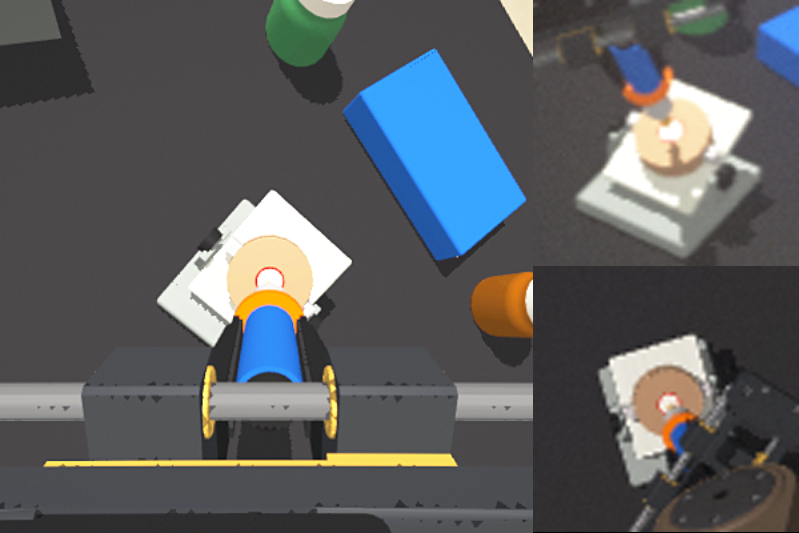

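In the wrist view the ring shows at raw pixel (282.5,209.3) against a predicted (281.7,210.1), and the probe lines up with it. I press in steps and watch the force along the normal.

```bash
python3 - <<'E'
from go import *
def F():
    f=[]
    for _ in range(8): f.append(robot.get_obs()['force']); robot.sleep(.03)
    return np.mean(f,0)
robot.sleep(.3); f0=F(); print('base',f0.round(2),f0@n)
for d in(.110,.107,.105,.103,.101,.100):
    robot.servo_line(S+n*d,max_speed=.03); robot.sleep(.15); f=F()-f0; o=robot.get_obs()
    print(d,round(float(f@n),2),f.round(2),round(float((o['tcp_pos']-S)@n),4),o['width'].round(4),round(o['clock'],1))
    if f@n>1.9: break
E
```

```text
base [ 0.03  0.2  -1.18] -1.08420861445189Traceback (most recent call last):
  File "<stdin>", line 9, in <module>
AttributeError: 'float' object has no attribute 'round'
```

```bash
cat > press.py <<'E'
from go import *
import sys
f0=np.array([.03,.2,-1.18])
def F():
    f=[]
    for _ in range(8): f.append(robot.get_obs()['force']); robot.sleep(.03)
    return np.mean(f,0)
for d in map(float,sys.argv[1:]):
    robot.servo_line(S+n*d,max_speed=.03); robot.sleep(.15); f=F()-f0; o=robot.get_obs()
    print(d,round(float(f@n),2),f.round(2),round(float((o['tcp_pos']-S)@n),4),round(o['width'],4),round(o['clock'],1))
    if f@n>1.9: break
E
python3 press.py .109 .107 .105 .103 .101 .100
```

```text
0.109 0.28 [-0.31 -0.33  0.11] 0.109 0.0236 20.6
0.107 -0.11 [ 0.12 -0.07 -0.07] 0.107 0.0238 21.3
0.105 0.89 [-0.24 -0.51  0.81] 0.105 0.0239 21.9
0.103 1.55 [-0.18 -0.17  1.63] 0.103 0.0235 22.6
0.101 1.52 [-0.02 -0.21  1.67] 0.101 0.0238 23.3
0.1 1.87 [-0.28 -0.68  1.87] 0.1 0.0237 23.9
```

```bash
python3 - <<'E'
from go import *
f=[]
for _ in range(25): f.append(robot.get_obs()['force']); robot.sleep(.03)
print(((np.mean(f,0)-[.03,.2,-1.18])@n).round(2))
im=robot.grab_frame('wrist');s=robot.grab_frame('side')
a=cv2.resize(im[160:280,220:340],(400,400),interpolation=2);b=cv2.resize(s[190:290,230:330],(400,400),interpolation=2)
cv2.imwrite('pics/f.png',np.hstack([a,b])[:,:,::-1])
o=robot.get_obs();print(o['clock'],o['width'],abs(o['qd']).max())
E
```

```text
2.02
24.8833 0.023338518437211686 0.0022901719257166593
```

View pics/f.png

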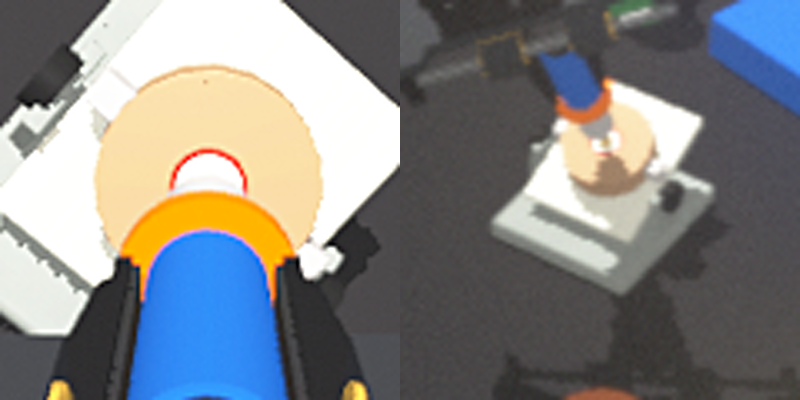

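The nose sits in the ring and the probe is centred on it. The force of 1.9–2.0 N corresponds to about 6–7 mm pushed in, so I hand the job in.

```bash
python3 -c "
from h import *
robot.job_done();o=robot.get_obs();print(o['clock'],o['width'])"
```

```text
the job is handed in; nothing more can be done
the job is handed in; nothing more can be done
```

The job is handed in: the cream reader's knob is at zero, and the arm is holding the middle-sized probe pressed into the red ring. The clock read about 25 s at my last check, against the 54 s limit.

- **Knob:** I turned it by about -66.5°, and the close-up then showed the red pointer meeting the green mark. The pointer measured -18.0°, against -17.4° for the box and about -18° to -19° for the green mark, so it is within about 1°. I did not look at the knob again afterwards, and the arm did not go back to it.
- **Probe position:** I took the probe from the grey stand and brought it to the spot along the fitted normal of the face (tilt 27.5°, yaw 16.8°). While hovering, the ring was within about 1 pixel of where I predicted. In the last pictures the probe was in line with the ring, but the collar partly hid the nose tip.
- **Press:** The last averaged force was 2.0 N, which means about 7 mm pushed in. The arm position says about 6 mm. The force readings are noisy by a few tenths of a newton, so I take it as roughly half in.
- **Squareness:** The tilt fit is good to about 2°. It put the plate 23 mm below the specimen face, where the description gives 18 mm for its edge; I did not resolve that difference. The specimen's rim and ring matched the fit in both views.

I saw nothing else on the bench moved, and no unusual forces.

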